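# Invert a tray of petri dishes in the turnover stand

### The job

The four petri dishes have set and must all be turned lid-down together for incubation, with the turnover stand. Lower the empty tray from the blue board, still pocket side down, squarely onto the loaded tray in the stand's cradle, slide the upper keeper fully home over it, swing the cradle steadily (not fast) half a turn by its handle to the other stop, then slide the keeper that is now uppermost fully open and lift the emptied tray off. Lay the emptied tray flat on the blue board, squarely in the middle as the other lay; the dishes must stay upside down in their new tray in the stand, and the bottles and jar round the work stay where they are.

Things in the scene. Friction and masses are not known exactly. Their poses are not given: they have to be found in the camera images.
- stand: Fixed turnover stand: base plate 210 (x) x 314 (y) x 12 mm, two bearing posts 64 mm wide at y = -143 and +143 mm, tops at z = 136 mm. Origin: centre of the base's underside, on the worktop. The cradle hangs between the posts, its axle along the stand's y, 116 mm up, its middle at y = -15 mm.
- cradle_centre (a point): Middle of the cradle, on its axle; turns with it: y along the axle, z up at the start, down after the half turn. Cradle: open frame, nest 164 (x) x 209 (y) mm inside with lead-in (5 mm wider all round at the mouth, 10 mm deep), open on both faces (z = +-20 mm), rails 12 mm thick, end plate at y = 136 to 144 mm. Two trays fill it face to face, meeting at z = 0 (1.6 mm play all round).
- cradle (a joint): Turn of the cradle, rad: 0 at the start stop, 3.14 at the other stop. Growing takes the handle from the stand's -x side up, over the top and down to its +x side. 0.9 N m of friction, nearly balanced: stays where it is left.
- handle (a point): Middle of the grip bar of the cradle's bow handle: dark round bar 14 mm thick, 86 mm long, parallel to the axle, 131 mm from it (cradle x = -131 mm, y = z = 0); 30 mm clear between bar and rail. It swings on a half circle about the axle and may turn between the fingers.
- keeper_1 (a joint): Slide of the keeper on the face up at the start, m: 0 = closed, 0.020 = open; grows towards the cradle's +y; 2 N of friction. U-shaped frame of 5 mm steel, 20.5 to 25.5 mm from the cradle's mid-plane, with four lugs. Open, the lugs stand in the notches of the tray's edges and let it pass; closed, they lie over the lands between and hold it.
- keeper_1_knob (a point): Middle of keeper_1's black round knob, 18 mm thick (head 21 mm), 24 mm high, standing out from the keeper at cradle x = 0, y = 101 mm when closed (121 open), z = +37.5 mm; its free end at z = 49.5 mm.
- keeper_2 (a joint): The same for the like keeper on the face underneath at the start, uppermost after the half turn: 0 = closed, 0.020 = open, also growing towards the cradle's +y. Starts closed and carries the loaded tray.
- keeper_2_knob (a point): Middle of keeper_2's knob, as that of keeper_1 but at z = -37.5 mm in the cradle frame; it stands up after the half turn.
- loaded_tray: White plastic tray 161 (x) x 206 (y) x 20 mm, 0.26 kg, in the cradle with the dishes. Origin: centre of its back; z towards the pocket side. Pockets 65 mm across, 8.5 deep, at x = +-34, y = +-68 mm; notched long edges. In the middle a carrying rib 10 mm thick (y), 114 long (x), z = 0 to 17 mm, between two through windows 28 mm wide: grasp it across y. Same when turned half round.
- empty_tray: The matching empty tray, same shape, pocket side down on the blue board. Origin: centre of its pocket face (underneath at the start); z towards its back (up at the start): back at z = 20 mm, rib at z = 3 to 20 mm. Seated on the loaded tray, its origin lies at cradle_centre, its y along the cradle's y (either way round).
- board: Fixed blue board, 220 (x) x 190 (y) x 16 mm. Origin: centre of its underside, on the worktop. The tray's long side (its y) lies along the board's x.
- dish_0: Petri dish with lid, round, 60 mm across and 15 mm high, 30 g, lid up in a pocket of the loaded tray. Origin: centre of its underside; z towards the lid.
- dish_1: Petri dish with lid, round, 60 mm across and 15 mm high, 30 g, lid up in a pocket of the loaded tray. Origin: centre of its underside; z towards the lid.
- dish_2: Petri dish with lid, round, 60 mm across and 15 mm high, 30 g, lid up in a pocket of the loaded tray. Origin: centre of its underside; z towards the lid.
- dish_3: Petri dish with lid, round, 60 mm across and 15 mm high, 30 g, lid up in a pocket of the loaded tray. Origin: centre of its underside; z towards the lid.
- spray_bottle: White plastic spray bottle, 47 mm across, 137 mm high, loose, standing beside or behind the work; to be left alone. Origin: centre of its underside.
- media_bottle: Glass bottle with orange screw cap, 71 mm across, 156 mm high, loose, standing beside or behind the work; to be left alone. Origin: centre of its underside.
- reagent_jar: Square white jar with blue screw cap, 76 mm wide, 150 mm high, loose, standing beside or behind the work; to be left alone. Origin: centre of its underside.
Things that resemble listed ones, but are neither listed nor needed, are in the scene too. What is shaped like the dish_3 but pink or yellow is not meant.

How it is judged:
On the way, in this order (a step that is already met when the one before it is completed fails the run):
1. the empty tray lies pocket side down on the loaded tray in the cradle (x of empty_tray in the frame of cradle_centre between -0.004 and 0.004 m and y of empty_tray in the frame of cradle_centre between -0.004 and 0.004 m and z of empty_tray in the frame of cradle_centre between -0.003 and 0.003 m and angle between empty_tray's own z axis and vertical below 0.05 rad), for 0.2 s.
2. the upper keeper is closed over it (value of joint keeper_1 below 0.004 m and x of empty_tray in the frame of cradle_centre between -0.004 and 0.004 m and y of empty_tray in the frame of cradle_centre between -0.004 and 0.004 m and z of empty_tray in the frame of cradle_centre between -0.003 and 0.003 m), for 0.2 s.
3. the cradle has made its half turn, both trays in it (value of joint cradle above 3.04 rad and x of empty_tray in the frame of cradle_centre between -0.004 and 0.004 m and y of empty_tray in the frame of cradle_centre between -0.004 and 0.004 m and z of empty_tray in the frame of cradle_centre between -0.003 and 0.003 m and x of loaded_tray in the frame of cradle_centre between -0.004 and 0.004 m and y of loaded_tray in the frame of cradle_centre between -0.004 and 0.004 m and z of loaded_tray in the frame of cradle_centre between -0.023 and -0.017 m and angle between empty_tray's own z axis and vertical above 3 rad), for 0.2 s.
4. the keeper now uppermost is open (value of joint keeper_2 above 0.016 m and value of joint cradle above 3.04 rad), for 0.2 s.
At the end, for the whole second after the job is handed in: Cradle at its far stop (0.1 rad), lower keeper closed (4 mm), upper one open (16 mm or more); all four dishes upside down, seated and at rest in the tray in the cradle (4 mm); the emptied tray flat on the blue board, pocket side down, within 25 mm and 0.2 rad of its middle and long side (all of step 2 and all of step 4 and angle between each of empty_tray, dish_0, dish_1, dish_2, dish_3's own z axis and vertical above 3 rad and z of dish_0 in the frame of empty_tray between -0.009 and -0.004 m and horizontal distance between dish_0 and empty_tray between 0.068 and 0.084 m and z of dish_1 in the frame of empty_tray between -0.009 and -0.004 m and horizontal distance between dish_1 and empty_tray between 0.068 and 0.084 m and z of dish_2 in the frame of empty_tray between -0.009 and -0.004 m and horizontal distance between dish_2 and empty_tray between 0.068 and 0.084 m and z of dish_3 in the frame of empty_tray between -0.009 and -0.004 m and horizontal distance between dish_3 and empty_tray between 0.068 and 0.084 m and linear speed of each of dish_0, dish_1, dish_2, dish_3, loaded_tray below 0.02 m/s and horizontal distance between loaded_tray and board below 0.025 m and angle between the y axis of loaded_tray and the x axis of board, either way round below 0.2 rad and angle between loaded_tray's own z axis and vertical above 3.05 rad and height (world z) of loaded_tray between 0.033 and 0.039 m); the robot touches nothing.
It fails at once if the cradle was swung faster than 3 rad/s (velocity of joint cradle above 3 rad/s or velocity of joint cradle below -3 rad/s).
It fails at once if a dish fell out of the trays (height (world z) of any of dish_0, dish_1, dish_2, dish_3 below 0.045 m).
It fails at once if a bottle or the jar beside the work was pushed 30 mm or more (distance of any of spray_bottle, media_bottle, reagent_jar from where it was at the start of the episode above 0.03 m).
It also fails if it takes over 72 s, if anything falls off the work surface, if the arm or the gripper's body presses on something with over 40 N, if the wrist force passes 120 N, or if a joint passes its speed limit or range.

### The arm

A 7-joint arm with a two-finger parallel gripper is mounted at the origin on a cart in front of the work surface, level with it; the furniture and walls round the work are solid. World frame = base frame: x ahead of the robot, y to its left, z up, the work surface at z = 0. Lengths are in m, angles in rad, forces in N, time in s.
With the tool pointing down it reaches from about 0.4 to 0.85 m from the base axis. Payload 10.4 kg.
Tool frame: the origin (TCP) lies at the centre of the arm's flange, where the gripper is bolted on; the fingertips stand 182 mm ahead of it and the grasp point (between the pads) lies 164 mm ahead of it; z points along the fingers, y is the line along which they close (so a half turn about z gives the same grasp; the last joint's range is limited). The gripper opens to 87 mm and grips with 3 to 60 N. Pads are 19 mm wide; open, the fingers measure 117 mm over their backs; the gripper's body (75 mm by 190 mm) begins 51 mm behind the grasp point.
Start: joints at [-1.129, 0.332, -0.065, 1.46, 0.022, 1.35, -0.088], TCP at [0.28, 0.559, 0.405] pointing down, gripper open.
Joint ranges: [-2.6, 2.6], [-0.5, 2.12], [-1.47, 1.34], [0.16, 2.42], [-1.27, 4.41], [0.06, 2.06], [-2.6, 2.6]. Speed limits (rad/s): [2.22, 2.22, 2.79, 2.79, 3.14, 3.14, 3.14].

### API

Orientations are given as a unit quaternion [x, y, z, w].
In Python, from bench import r, eyes, job gives the robot as it stands. The module is installed in compiled form; this text tells all that it offers.
- The arm moves only by the shell command python3 -m inch 'ROWS' [OPENING] [FORCE]. ROWS is JSON, a list of rows, each a list of 6 numbers: the shift along the tool's x, y, z normalised to -1 to 1, where 1 is 4 cm, then the turn, a rotation vector about the tool's x, y, z normalised to -1 to 1, where 1 is 0.12 rad. In form: [[x, y, z, wx, wy, wz], ...]. A call has exactly 5 rows; each row shifts and turns the commanded pose from where the row before left it, along the tool's axes as they then stand; what a row does not reach is not made up. A row lasts 1/12 s, in which the tool goes at most 41.7 mm and 7.16 degrees, less where a joint would pass 70% of its speed; a pose out of reach is approached as far as the arm can. A call with a number of a shift or a turn outside -1 to 1 is refused whole. A call with a gripper value outside its range is refused whole. OPENING is the gripper command: -1 is shut, 1 is fully open, values between are in proportion, set as the call begins (- or left out, the last holds). The fingers move at their own pace and stop on an object; FORCE is the grip in N (left out, the last holds). Time passes only in rows, so rows that do not move let the fingers close, or fill a call up. It gives the time, the measured TCP pose, the force, the opening and the grip force at its end, in the units of the state.
- r.read_state(): the state, without advancing time (a new reading comes with each control period).
- eyes.camera(name): name is "scene" or "top"; returns a dict with "pixels" (480x640x3 uint8, red, green, blue), "fx", "fy", "cx", "cy" (pixels), "D" ([k1, k2, p1, p2, k3] as OpenCV has them; the pictures are not rectified), "extrinsics" (4x4, takes a point from camera to world coordinates). Camera axes: x right, y down, z forward; pixel columns grow to the right and rows downward; lengths in m; the calibration is good to about 2 mm. A picture is of the moment at which its call begins. There is no depth.
- job.close_job(): hands the job in; it is judged then, once.
The state is a dict: "time": time; "joint_positions": joint angles; "joint_vel": joint speeds; "joint_torque": joint torques, N m; "ee_pos": TCP position; "eef_rot": TCP orientation; "ft_force": force on the tool from outside, world axes, zero at the start; "torque": the same for the moment, N m; "width": finger opening in m; "grip_force": force on a finger pad.
Only numpy, scipy, OpenCV 4.12 (cv2) and the standard library are available. Lean on these libraries where they do the work, as an engineer would, in place of code of your own. Each camera call takes 0.05 s, during which the arm holds its last target. There are 200 camera calls.

## Working session

There is one attempt and no reset: what is moved stays moved. The work goes in short steps, Python scripts to look and compute and a shell command to move; the robot and the scene stay as the last step left them, time stands still between calls to the robot, and variables do not carry over. Pictures are saved under pics/ and viewed, at most 10 in all, crops included, and the job is handed in when it is done.

```bash
mkdir -p pics; cat > h.py <<'E'
import numpy as np, cv2
from scipy.spatial.transform import Rotation as R
from bench import r, eyes, job
def ray(c,uv):
    K=np.array([[c["fx"],0,c["cx"]],[0,c["fy"],c["cy"]],[0,0,1]])
    p=cv2.undistortPoints(np.array(uv,float).reshape(-1,1,2),K,np.array(c["D"],float)).reshape(-1,2)
    T=np.array(c["extrinsics"]);d=np.c_[p,np.ones(len(p))]@T[:3,:3].T
    return T[:3,3],d
def onz(c,uv,z):
    o,d=ray(c,uv);return o+d*((z-o[2])/d[:,2])[:,None]
def proj(c,P):
    K=np.array([[c["fx"],0,c["cx"]],[0,c["fy"],c["cy"]],[0,0,1]])
    W=np.linalg.inv(np.array(c["extrinsics"]))
    return cv2.projectPoints(np.array(P,float).reshape(-1,1,3),cv2.Rodrigues(W[:3,:3])[0],W[:3,3],K,np.array(c["D"],float))[0].reshape(-1,2)
def save(c,n): cv2.imwrite(f"pics/{n}.png",c["pixels"][:,:,::-1])
E
python3 - <<'E'
from h import *
for n in("top","scene"):
    c=eyes.camera(n);save(c,n+"0");print(n,np.round(c["extrinsics"],3).tolist(),c["fx"])
s=r.read_state();print(s)
print(R.from_quat(s["eef_rot"]).as_matrix().round(3))
E
```

```text
top [[-0.008, -0.987, 0.16, 0.344], [-1.0, 0.011, 0.018, -0.003], [-0.019, -0.16, -0.987, 1.608], [0.0, 0.0, 0.0, 1.0]] 581.4393325403745
scene [[-0.871, -0.311, 0.38, 0.005], [-0.491, 0.537, -0.686, 1.037], [0.009, -0.784, -0.62, 1.044], [0.0, 0.0, 0.0, 1.0]] 439.6780925331292
{'time': 0.1, 'joint_positions': array([-1.12859989,  0.33278321, -0.06471952,  1.4608355 ,  0.02165059,
        1.34991011, -0.08851086]), 'joint_vel': array([ 0.00182304, -0.00178771,  0.00264862, -0.00062321, -0.00148972,
        0.00109311, -0.00070566]), 'joint_torque': array([ 2.50462268e-03, -6.24545360e+01,  2.54021923e-02, -3.90716171e+01,
       -6.14033989e-02,  3.67108150e-02,  2.29128170e-05]), 'ee_pos': array([0.2800912 , 0.55859773, 0.40405976]), 'eef_rot': array([ 2.30293659e-01,  9.73120983e-01, -6.12448973e-04, -9.40124484e-05]), 'ft_force': array([-0.37548678, -0.28695989,  0.31580259]), 'torque': array([0.0599197 , 0.00589723, 0.09557225]), 'grip_force': 0.0, 'width': 0.08707794158990309}
[[-0.894  0.448 -0.   ]
 [ 0.448  0.894 -0.001]
 [-0.    -0.001 -1.   ]]
```

View pics/top0.png

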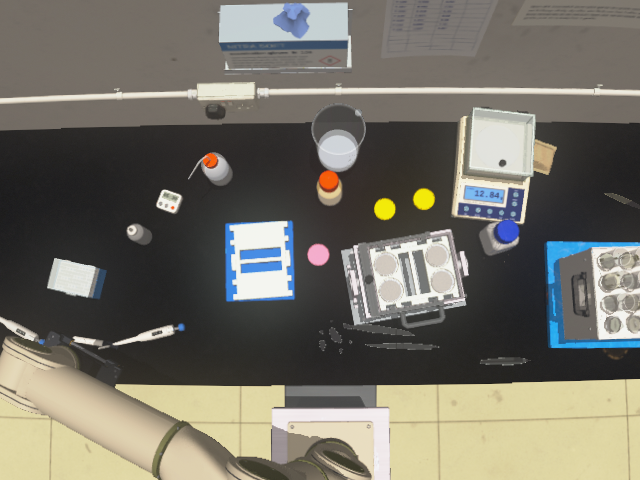

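View pics/scene0.png

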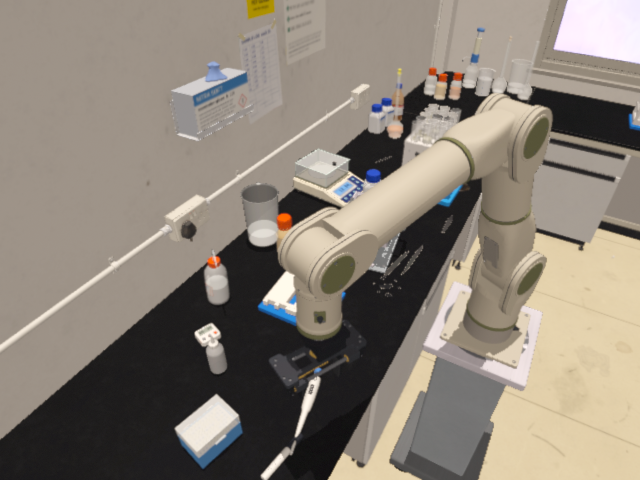

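```bash
python3 - <<'E'
import cv2
a=cv2.imread("pics/top0.png");cv2.imwrite("pics/c1.png",cv2.resize(a[220:336,330:480],None,fx=5,fy=5,interpolation=cv2.INTER_CUBIC))
E
```

```text
(no output)
```

View pics/c1.png

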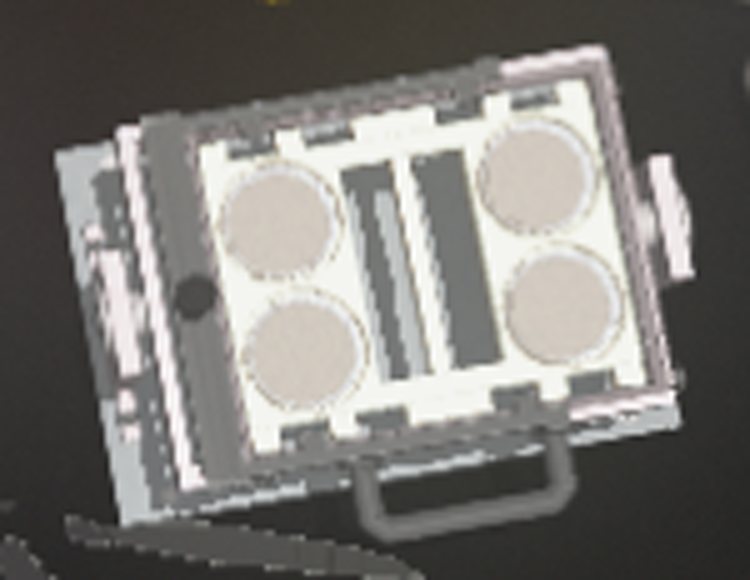

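```bash
cat > m.py <<'E'
from h import *
c=eyes.camera("top");a=c["pixels"].astype(int)
def region(m,x0,x1,y0,y1):
    k=np.zeros(m.shape,np.uint8);k[y0:y1,x0:x1]=m[y0:y1,x0:x1];return k
def rect(mask,z,name):
    n,l,s,_=cv2.connectedComponentsWithStats(mask);i=1+np.argmax(s[1:,4])
    cs,_=cv2.findContours((l==i).astype(np.uint8),cv2.RETR_EXTERNAL,cv2.CHAIN_APPROX_NONE)
    P=onz(c,max(cs,key=len).reshape(-1,2),z)[:,:2].astype(np.float32)
    (x,y),(w,h),ang=cv2.minAreaRect(P);print(name,round(x,4),round(y,4),round(w,4),round(h,4),round(ang,2))
R_,G,B=a[...,0],a[...,1],a[...,2]
white=(a.min(2)>200)
blue=(B>R_+60)
rect(region(white,215,305,210,310),.036,"empty")
rect(region(white|blue,215,305,210,310),.016,"board")
E
python3 - <<'E'
from m import *
tw=(G>=R_-1)&(a.min(2)>190)
rect(region(tw,365,465,230,320),.116,"loaded")
f=lambda L:np.array(L)/5+[330,220]-.4
C=onz(c,f([(200,145),(585,80),(645,383),(257,455)]),.116);print("corners",C.round(4).tolist(),C.mean(0).round(4))
e=C[0]-C[1]+C[3]-C[2];print("yaw from y",np.arctan2(-e[0],e[1])); e=C[0]-C[3]+C[1]-C[2];print("yaw x",np.arctan2(e[1],e[0]))
D=onz(c,f([(280,220),(538,177),(303,350),(562,305)]),.1225);print("dish",D.round(4).tolist(),D.mean(0))
e=D[0]-D[1]+D[2]-D[3];print("yaw",np.arctan2(-e[0],e[1]))
print("knob",onz(c,f([(195,297)]),.1655),"handle",onz(c,f([(478,516)]),.116), onz(c,f([(380,530),(570,492)]),.116))
for p in [(369,279),(385,265),(250,235),(350,275)]:print(p,a[p[1],p[0]])
E
```

```text
empty 0.5502 0.1888 0.2066 0.1598 3.91
board 0.5507 0.1936 0.2217 0.1918 1.44
loaded 0.503 -0.2183 0.1605 0.2062 9.25
corners [[0.5656, -0.1056, 0.116], [0.5976, -0.3074, 0.116], [0.4394, -0.332, 0.116], [0.4052, -0.1314, 0.116]] [ 0.5019 -0.2191  0.116 ]
yaw from y 0.16293316047913342
yaw x 0.1571388856676333
dish [[0.5252, -0.1455, 0.1225], [0.546, -0.2795, 0.1225], [0.4581, -0.1556, 0.1225], [0.4796, -0.2894, 0.1225]] [ 0.50220265 -0.21748754  0.1225    ]
yaw 0.15629790962039017
knob [[ 0.4818432  -0.09809295  0.1655    ]] handle [[ 0.37277502 -0.24360753  0.116     ]] [[ 0.36637135 -0.19331465  0.116     ]
 [ 0.38426725 -0.29120907  0.116     ]]
(369, 279) [78 77 75]
(385, 265) [210 202 192]
(250, 235) [244 245 239]
(350, 275) [138 129 130]
```

```bash
cat > d.py <<'E'
# d.py x y z yaw_deg(tool y axis, mod 180): remaining shift (tool axes, units of 4 cm) and turn (units of .12 rad)
from h import *; import sys
def d(x,y,z,yaw):
    s=r.read_state();M=R.from_quat(s["eef_rot"]).as_matrix();b=np.radians(yaw)
    Y=np.array([np.cos(b),np.sin(b),0]); Y=Y if Y@M[:,1]>0 else -Y
    Z=np.array([0,0,-1.]);N=np.c_[np.cross(Y,Z),Y,Z]
    print("t",round(s["time"],2),"pos",s["ee_pos"].round(4),"q7",s["joint_positions"][6].round(2),"F",s["ft_force"].round(1),"w",round(s["width"],4))
    D=np.array([x,y,z])-s["ee_pos"]
    print("turn",(R.from_matrix(M.T@N).as_rotvec()/.12).round(2),"shift now",(M.T@D/.04).round(2),"after turn",(N.T@D/.04).round(2))
d(*map(float,sys.argv[1:]))
E
python3 -m inch '[[0,0,0,0,0,0.865],[0,0,0,0,0,0.865],[0,0,0,0,0,0.865],[0,0,0,0,0,0.865],[0,0,0,0,0,0.865]]' -0.42 30
python3 -m inch '[[0,0,0,0,0,0.865],[0,0,0,0,0,0.865],[0,0,0,0,0,0.865],[0,0,0,0,0,0.865],[0,0,0,0,0,0.865]]'
python3 d.py .5502 .1888 .30 3.9
```

```text
time: 0.57
ee_pos: [0.2801, 0.5587, 0.4044]
eef_rot: [0.475, 0.88, -0.0, 0.0]
ft_force: [-0.7, 0.0, 0.3]
width: 0.0618
grip_force: 0.0
time: 0.98
ee_pos: [0.2801, 0.5587, 0.4044]
eef_rot: [0.685, 0.729, -0.0, 0.0]
ft_force: [1.1, 0.4, 0.0]
width: 0.0294
grip_force: 0.0
t 0.98 pos [0.2801 0.5587 0.4044] q7 -1.1 F [1.1 0.4 0. ] w 0.0294
turn [-0.    0.   -0.04] shift now [-9.65  6.16  2.61] after turn [-9.68  6.11  2.61]
```

```bash
for i in 1; do
python3 -m inch '[[-0.645,0.407,0,0,0,0],[-0.645,0.407,0.1,0,0,0],[-0.645,0.407,0.15,0,0,0],[-0.645,0.407,0.2,0,0,0],[-0.645,0.407,0.2,0,0,0]]'
python3 -m inch '[[-0.645,0.407,0.2,0,0,0],[-0.645,0.407,0.2,0,0,0],[-0.645,0.407,0.2,0,0,0],[-0.645,0.407,0.2,0,0,0],[-0.645,0.407,0.2,0,0,0]]'
python3 -m inch '[[-0.645,0.407,0.2,0,0,0],[-0.645,0.407,0.2,0,0,0],[-0.645,0.407,0.2,0,0,0],[-0.645,0.407,0.2,0,0,0],[-0.645,0.407,0.2,0,0,0]]'
done | grep -A1 ee_pos
python3 -m inch '[[0,0,0,0,0,0],[0,0,0,0,0,0],[0,0,0,0,0,0],[0,0,0,0,0,0],[0,0,0,0,0,0]]' >/dev/null
python3 d.py .5502 .1888 .20 3.9
```

```text
ee_pos: [0.3707, 0.4342, 0.3784]
eef_rot: [0.683, 0.731, 0.0, -0.0]
--
ee_pos: [0.4607, 0.311, 0.3383]
eef_rot: [0.683, 0.731, -0.0, -0.0]
--
ee_pos: [0.5507, 0.1879, 0.2982]
eef_rot: [0.683, 0.731, -0.0, -0.0]
t 2.65 pos [0.5495 0.1906 0.299 ] q7 -0.25 F [0.  0.3 0.3] w 0.0254
turn [ 0.   -0.01  0.02] shift now [-0.05  0.01  2.48] after turn [-0.04  0.01  2.48]
```

```bash

python3 -m inch '[[-0.05,0.01,0.3,0,0,0],[0,0,0.35,0,0,0],[0,0,0.4,0,0,0],[0,0,0.4,0,0,0],[0,0,0.3,0,0,0]]' >/dev/null
python3 -m inch '[[0,0,0.3,0,0,0],[0,0,0.2,0,0,0],[0,0,0.13,0,0,0],[0,0,0.1,0,0,0],[0,0,0,0,0,0]]' | grep -E 'pos|force|wid'
python3 -m inch '[[0,0,0,0,0,0],[0,0,0,0,0,0],[0,0,0,0,0,0],[0,0,0,0,0,0],[0,0,0,0,0,0]]' -1 40 | grep -E 'force|wid'
python3 d.py .5502 .1888 .20 3.9
```

```text
ee_pos: [0.5507, 0.1873, 0.1994]
ft_force: [-0.7, 1.1, -1.9]
width: 0.0255
grip_force: 0.0
ft_force: [-0.7, -0.8, 3.1]
width: 0.0094
grip_force: 40.0
t 3.9 pos [0.5507 0.1873 0.2   ] q7 -0.21 F [-0.7 -0.8  3.1] w 0.0094
turn [ 0.01 -0.    0.  ] shift now [ 0.04 -0.01 -0.  ] after turn [ 0.04 -0.01 -0.  ]
```

```bash
(
python3 -m inch '[[0,0,-0.1,0,0,0],[0,0,-0.3,0,0,0],[0,0,-0.5,0,0,0],[0,0,-0.6,0,0,0],[0,0,-0.6,0,0,0]]'
python3 -m inch '[[0,0,-0.6,0,0,0],[0,0,-0.6,0,0,0],[0,0,-0.6,0,0,0],[0,0,-0.6,0,0,0.2],[0,0,-0.4,0,0,0.4]]'
python3 -m inch '[[0,0,-0.2,0,0,0.6],[0,0,-0.1,0,0,0.8],[0,0,0,0,0,0.9],[0,0,0,0,0,0.9],[0,0,0,0,0,0.9]]'
python3 -m inch '[[0,0,0,0,0,0.9],[0,0,0,0,0,0.9],[0,0,0,0,0,0.9],[0,0,0,0,0,0.9],[0,0,0,0,0,0.9]]'
python3 -m inch '[[0,0,0,0,0,0.9],[0,0,0,0,0,0.9],[0,0,0,0,0,0.8],[0,0,0,0,0,0.5],[0,0,0,0,0,0]]') | grep -E 'pos|force|wid'
python3 d.py .5008 -.2185 .42 99.1
```

```text
ee_pos: [0.5503, 0.187, 0.2849]
ft_force: [1.3, -0.2, -2.8]
width: 0.0102
grip_force: 40.0
ee_pos: [0.5506, 0.1869, 0.3989]
ft_force: [-0.2, -0.1, -3.3]
width: 0.0096
grip_force: 40.0
ee_pos: [0.5503, 0.1869, 0.4084]
ft_force: [-0.2, -0.5, -3.0]
width: 0.01
grip_force: 40.0
ee_pos: [0.5503, 0.1869, 0.4082]
ft_force: [0.5, -0.0, -2.8]
width: 0.0095
grip_force: 40.0
ee_pos: [0.5503, 0.187, 0.4082]
ft_force: [0.7, 0.7, -2.1]
width: 0.0096
grip_force: 40.0
t 5.98 pos [0.5503 0.187  0.4082] q7 -1.72 F [ 0.7  0.7 -2.1] w 0.0096
turn [-0.    0.    0.01] shift now [-2.83  9.81 -0.3 ] after turn [-2.83  9.81 -0.3 ]
```

```bash
(
python3 -m inch '[[-0.05,0.15,-0.05,0,0,0],[-0.1,0.35,-0.1,0,0,0],[-0.15,0.5,-0.1,0,0,0],[-0.17,0.6,-0.05,0,0,0],[-0.17,0.6,0,0,0,0]]'
python3 -m inch '[[-0.17,0.6,0,0,0,0],[-0.17,0.6,0,0,0,0],[-0.17,0.6,0,0,0,0],[-0.17,0.6,0,0,0,0],[-0.17,0.6,0,0,0,0]]'
python3 -m inch '[[-0.17,0.6,0,0,0,0],[-0.17,0.6,0,0,0,0],[-0.17,0.6,0,0,0,0],[-0.17,0.6,0,0,0,0],[-0.17,0.6,0,0,0,0]]'
python3 -m inch '[[-0.17,0.6,0,0,0,0],[-0.15,0.5,0,0,0,0],[-0.1,0.3,0,0,0,0],[-0.05,0.11,0,0,0,0],[0,0,0,0,0,0]]') | grep -E 'pos|force|wid'
python3 d.py .5008 -.2185 .42 99.1
python3 - <<'E'
from h import *
c=eyes.camera("top");a=c["pixels"][180:330,320:520];C=cv2.resize(a,None,fx=4,fy=4,interpolation=cv2.INTER_CUBIC)
cv2.imwrite("pics/held.png",C[:,:,::-1])
np.save("held.npy",c["pixels"])
E
```

```text
ee_pos: [0.5392, 0.0938, 0.4206]
ft_force: [0.4, -0.6, -3.0]
width: 0.0096
grip_force: 40.0
ee_pos: [0.5245, -0.0306, 0.4202]
ft_force: [0.3, -0.5, -2.7]
width: 0.0098
grip_force: 40.0
ee_pos: [0.51, -0.1544, 0.4202]
ft_force: [1.1, -0.1, -2.5]
width: 0.0099
grip_force: 40.0
ee_pos: [0.5014, -0.2163, 0.4199]
ft_force: [-0.5, 0.7, -3.9]
width: 0.0097
grip_force: 40.0
t 7.65 pos [ 0.5014 -0.2163  0.4199] q7 -0.97 F [-0.5  0.7 -3.9] w 0.0097
turn [-0.   -0.    0.01] shift now [-0.02  0.05 -0.  ] after turn [-0.02  0.05 -0.  ]
```

View pics/held.png

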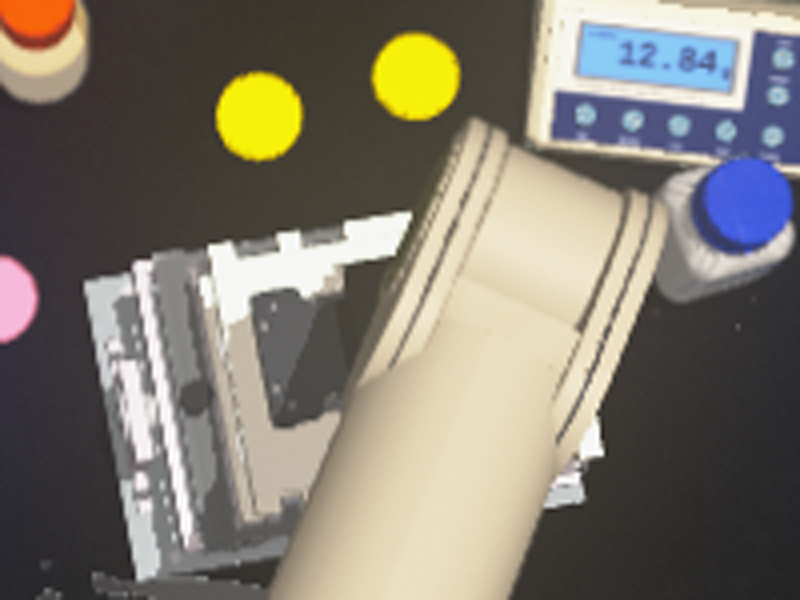

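```bash
python3 - <<'E'
from h import *
c=eyes.camera("top");s=r.read_state();M=R.from_quat(s["eef_rot"]).as_matrix()
t=s["ee_pos"]+.0015*M[:,0];t[2]+=-.2+.036
for x,y in((.0805,-.103),(-.0805,-.103),(.0805,0.103)):
    print((4*(proj(c,t+x*M[:,0]+y*M[:,1])-[320,180])+1.5).round(1))
print(np.degrees(np.arctan2(M[1,1],M[0,1])))
# edge profile across the left end, along tray y at several x, sub-pixel gradient
g=cv2.cvtColor(c["pixels"],cv2.COLOR_RGB2GRAY)
for x in(.07,.05,.03,0,-.02,-.04,-.06):
    q=np.arange(-.115,-.09,.0005);uv=proj(c,[t+x*M[:,0]+y*M[:,1] for y in q]).astype(np.float32)
    v=cv2.remap(g,uv[:,0].reshape(1,-1),uv[:,1].reshape(1,-1),cv2.INTER_LINEAR)[0].astype(int)
    print(x,v[::4])
E
```

```text
[[204.  239.4]]
[[255.  509.6]]
[[544.7 179.9]]
-80.62223951340995
0.07 [137 140 141 138 136 130 183 245 246 246 246 246 246]
0.05 [115 121 198 241 240 226 225 243 246 246 246 246 246]
0.03 [112 134 159 182 179 160 211 239 224 198 196 202 198]
0 [113 124 160 183 176 162 238 210 192 186 187 187 187]
-0.02 [116 134 157 182 184 172 180 186 186 186 186 186 186]
-0.04 [105 124 166 180 166 160 189 187 186 186 186 186 187]
-0.06 [118 136 160 185 184 143 170 185 186 186 187 187 187]
```

```bash
python3 - <<'E'
from h import *
c=eyes.camera("top");s=r.read_state();M=R.from_quat(s["eef_rot"]).as_matrix()
t=s["ee_pos"]+.0015*M[:,0];t[2]+=-.2+.036
g=cv2.cvtColor(c["pixels"],cv2.COLOR_RGB2GRAY)
for sg in(1,-1):
  for y in(-.1,-.095,-.09,-.08,-.06,-.04,-.03,-.02):
    q=np.arange(.07,.092,.002);uv=proj(c,[t+sg*x*M[:,0]+y*M[:,1] for x in q]).astype(np.float32)
    print(sg,y,cv2.remap(g,uv[:,0].reshape(1,-1),uv[:,1].reshape(1,-1),cv2.INTER_LINEAR)[0].astype(int))
E
```

```text
1 -0.1 [246 246 244 229 125  73  61  62  61  61  60]
1 -0.095 [246 246 246 234 184  65  61  61  62  62  61]
1 -0.09 [222 222 221 211 136  62  63  62  62  62  62]
1 -0.08 [139 148 131  93  64  64  63  63  63  63  63]
1 -0.06 [245 246 244 226 122  70  64  64  64  64  64]
1 -0.04 [140 125  99  75  66  66  66  66  66  66  67]
1 -0.03 [139 127 101  68  67  66  66  66  66  66  67]
1 -0.02 [245 246 246 228 127  67  67  67  67  67  67]
-1 -0.1 [187 187 186 187 187 189 181 165 152 118  97]
-1 -0.095 [186 185 185 186 186 187 181 150 131 116 103]
-1 -0.09 [188 189 185 173 162 151 139 131 123 114  98]
-1 -0.08 [179 171 167 158 135 116  99  93  95 101 109]
-1 -0.06 [141 145 149 152 156 160 162 165 168 171 173]
-1 -0.04 [184 186 188 190 193 194 196 198 199 201 202]
-1 -0.03 [199 200 202 203 204 205 207 208 209 210 211]
-1 -0.02 [209 210 211 212 213 213 214 215 216 216 217]
```

```bash
(
python3 -m inch '[[0.045,0.05,0.1,0,0,0.02],[0,0,0.25,0,0,0],[0,0,0.3,0,0,0],[0,0,0.3,0,0,0],[0,0,0.3,0,0,0]]'
python3 -m inch '[[0,0,0.3,0,0,0],[0,0,0.2,0,0,0],[0,0,0.1,0,0,0],[0,0,0,0,0,0],[0,0,0,0,0,0]]') | grep -E 'pos|force|wid'
python3 d.py .5035 -.2181 .30 99.1
cat > e.py <<'E'
from h import *
c=eyes.camera("top");s=r.read_state();M=R.from_quat(s["eef_rot"]).as_matrix()
t=s["ee_pos"]-.0012*M[:,0];t[2]+=-.2+.036
g=cv2.cvtColor(c["pixels"],cv2.COLOR_RGB2GRAY);save(c,"e%d"%(s["time"]*100))
def prof(P): 
    uv=proj(c,P).astype(np.float32);return cv2.remap(g,uv[:,0].reshape(1,-1),uv[:,1].reshape(1,-1),cv2.INTER_LINEAR)[0].astype(int)
for sg in(1,-1):
  for y in(-.098,-.095,-.06,-.02):print(sg,y,prof([t+sg*x*M[:,0]+y*M[:,1] for x in np.arange(.07,.092,.002)]))
for x in(.07,.06,.03,0,-.04,-.06):print(x,prof([t+x*M[:,0]-y*M[:,1] for y in np.arange(.093,.115,.002)]))
E
python3 e.py
```

```text
ee_pos: [0.5046, -0.2156, 0.3676]
ft_force: [0.6, 0.2, -2.9]
width: 0.0099
grip_force: 40.0
ee_pos: [0.5048, -0.216, 0.3456]
ft_force: [0.9, -1.5, -3.1]
width: 0.0097
grip_force: 40.0
t 8.63 pos [ 0.5048 -0.216   0.3456] q7 -0.92 F [ 0.9 -1.5 -3.1] w 0.0097
turn [ 0.   -0.    0.01] shift now [-0.04  0.05  1.14] after turn [-0.04  0.05  1.14]
1 -0.098 [245 246 246 246 243 225 162 123  94  59  59]
1 -0.095 [245 246 246 246 241 219 146 120  91  64  61]
1 -0.06 [246 246 246 246 238 194 146 130 102  75  64]
1 -0.02 [246 246 246 245 238 207 133 120  94  73  66]
-1 -0.098 [184 186 186 187 188 170 169 152 125  98  94]
-1 -0.095 [186 186 186 187 189 176 163 139 113 103 107]
-1 -0.06 [171 172 174 177 179 182 184 186 187 189 192]
-1 -0.02 [213 213 213 214 214 214 214 215 216 216 216]
0.07 [246 245 245 246 245 223 176 129 134 133 135 136]
0.06 [246 246 246 246 246 238 186 135 122 125 135 137]
0.03 [190 196 199 192 192 206 192 137 124 118 126 135]
0 [186 186 187 187 187 186 179 143 121  97  81  81]
-0.04 [187 186 187 187 185 173 148 141 133 131 133 136]
-0.06 [187 186 187 188 187 183 150 132 127 118  92  88]
```

```bash
(
python3 -m inch '[[-0.04,0.08,0,0,0,0],[0,0,0,0,0,0],[0,0,0,0,0,0],[0,0,0,0,0,0],[0,0,0,0,0,0]]') | grep -E 'pos|force|wid'
python3 d.py .5035 -.2181 .30 99.1
python3 e.py
```

```text
ee_pos: [0.5037, -0.2193, 0.3456]
ft_force: [-0.2, 0.7, -2.5]
width: 0.0097
grip_force: 40.0
t 9.1 pos [ 0.5037 -0.2193  0.3456] q7 -0.92 F [-0.2  0.7 -2.5] w 0.0097
turn [-0.   -0.    0.01] shift now [-0.   -0.03  1.14] after turn [-0.   -0.03  1.14]
1 -0.098 [246 246 246 246 240 204 152 138 118  87  65]
1 -0.095 [246 246 246 246 242 206 163 134 117  86  68]
1 -0.06 [246 246 246 245 241 227 158 140 131 105  69]
1 -0.02 [245 246 246 246 244 216 169 134 120  90  72]
-1 -0.098 [190 189 188 188 185 173 148 113  96  91  92]
-1 -0.095 [188 187 186 187 178 154 124 108 101 101 105]
-1 -0.06 [170 173 175 177 178 181 184 186 188 189 191]
-1 -0.02 [212 213 214 214 214 215 215 215 215 216 217]
0.07 [246 246 246 246 245 231 160 163 160 150 140 146]
0.06 [246 246 246 246 245 231 200 167 168 145 139 150]
0.03 [187 186 187 191 200 201 191 170 164 159 157 143]
0 [187 186 187 187 187 185 170 175 170 141 102  85]
-0.04 [187 187 187 187 186 183 149 163 167 148 134 148]
-0.06 [187 188 187 188 187 175 160 159 173 137 119 104]
```

```bash
(
python3 -m inch '[[0,0,0.12,0,0,0],[0,0,0.12,0,0,0],[0,0,0.12,0,0,0],[0,0,0.12,0,0,0],[0,0,0.1,0,0,0]]'
python3 -m inch '[[0,0,0.1,0,0,0],[0,0,0.07,0,0,0],[0,0,0,0,0,0],[0,0,0,0,0,0],[0,0,0,0,0,0]]') | grep -E 'pos|force|wid'
python3 d.py .5035 -.2181 .30 99.1
```

```text
ee_pos: [0.5036, -0.2192, 0.3215]
ft_force: [0.5, -0.2, -2.2]
width: 0.0093
grip_force: 40.0
ee_pos: [0.5038, -0.2194, 0.3157]
ft_force: [0.6, 0.6, -3.7]
width: 0.0095
grip_force: 40.0
t 9.98 pos [ 0.5038 -0.2194  0.3157] q7 -0.89 F [ 0.6  0.6 -3.7] w 0.0095
turn [ 0.   -0.    0.01] shift now [-0.   -0.03  0.39] after turn [-0.   -0.03  0.39]
```

```bash
(
python3 -m inch '[[0,0,0.07,0,0,0],[0,0,0.07,0,0,0],[0,0,0.07,0,0,0],[0,0,0,0,0,0],[0,0,0,0,0,0]]'
python3 -m inch '[[0,0,0.05,0,0,0],[0,0,0.05,0,0,0],[0,0,0.05,0,0,0],[0,0,0,0,0,0],[0,0,0,0,0,0]]') | grep -E 'pos|force|wid'
python3 d.py .5035 -.2181 .30 99.1
```

```text
ee_pos: [0.5036, -0.2193, 0.3069]
ft_force: [-0.1, 0.3, -2.8]
width: 0.0096
grip_force: 40.0
ee_pos: [0.5037, -0.2193, 0.3009]
ft_force: [0.5, -0.1, -3.2]
width: 0.01
grip_force: 40.0
t 10.82 pos [ 0.5037 -0.2193  0.3009] q7 -0.88 F [ 0.5 -0.1 -3.2] w 0.01
turn [-0.    0.    0.01] shift now [ 0.   -0.03  0.02] after turn [ 0.   -0.03  0.02]
```

```bash
(
python3 -m inch '[[0,0,0.03,0,0,0],[0,0,0,0,0,0],[0,0,0,0,0,0],[0,0,0,0,0,0],[0,0,0,0,0,0]]'
python3 -m inch '[[0,0,0,0,0,0],[0,0,0,0,0,0],[0,0,0,0,0,0],[0,0,0,0,0,0],[0,0,0,0,0,0]]' -0.42
python3 -m inch '[[0,0,-0.1,0,0,0],[0,0,-0.2,0,0,0],[0,0,-0.3,0,0,0],[0,0,-0.5,0,0,0],[0,0,-0.5,0,0,0]]'
python3 -m inch '[[0,0,-0.3,0,0,0],[0,0,-0.2,0,0,0],[0,0,0,0,0,0],[0,0,0,0,0,0],[0,0,0,0,0,0]]' ) | grep -E 'pos|force|wid'
python3 d.py .4818 -.0981 .330 99.1
python3 - <<'E'
from h import *
c=eyes.camera("top");a=c["pixels"][220:336,330:480];cv2.imwrite("pics/placed.png",cv2.resize(a,None,fx=5,fy=5,interpolation=cv2.INTER_CUBIC)[:,:,::-1])
E
```

```text
ee_pos: [0.5037, -0.2194, 0.3]
ft_force: [-0.7, -0.1, -3.5]
width: 0.0098
grip_force: 40.0
ee_pos: [0.5037, -0.2194, 0.3001]
ft_force: [0.3, -0.4, -0.1]
width: 0.0244
grip_force: 0.0
ee_pos: [0.5035, -0.2195, 0.3655]
ft_force: [1.3, 0.7, 0.5]
width: 0.0249
grip_force: 0.0
ee_pos: [0.5035, -0.2191, 0.383]
ft_force: [-0.7, 0.6, -0.3]
width: 0.0252
grip_force: 0.0
t 12.48 pos [ 0.5035 -0.2191  0.383 ] q7 -0.94 F [-0.7  0.6 -0.3] w 0.0252
turn [-0.01  0.01  0.01] shift now [-0.05 -3.07  1.33] after turn [-0.06 -3.07  1.33]
```

View pics/placed.png

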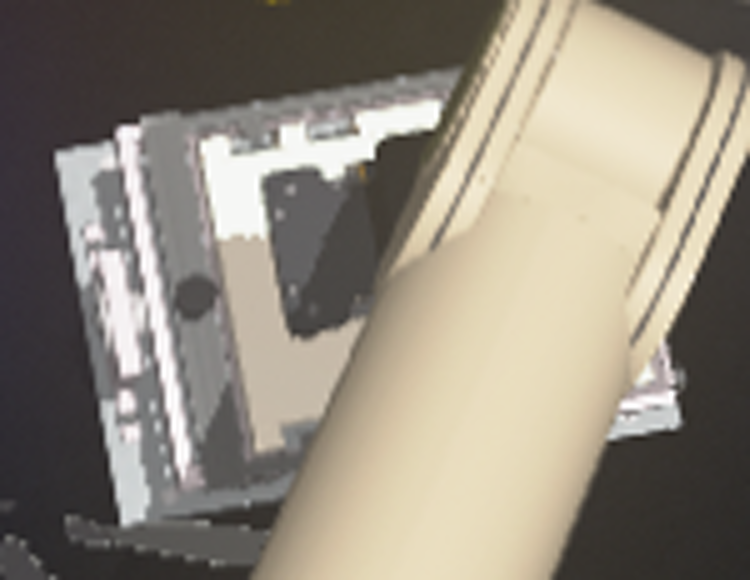

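```bash
(
python3 -m inch '[[0,-0.3,0,0,0,0],[0,-0.5,0,0,0,0],[0,-0.6,0,0,0,0],[0,-0.6,0,0,0,0],[0,-0.6,0,0,0,0]]' 0.05
python3 -m inch '[[0,-0.4,0,0,0,-0.8],[0,0,0,0,0,-0.9],[0,0,0,0,0,-0.9],[0,0,0,0,0,-0.9],[0,0,0,0,0,-0.9]]'
python3 -m inch '[[0,0,0,0,0,-0.9],[0,0,0,0,0,-0.9],[0,0,0,0,0,-0.9],[0,0,0,0,0,-0.9],[0,0,0,0,0,-0.9]]'
python3 -m inch '[[0,0,0,0,0,-0.9],[0,0,0,0,0,-0.9],[0,0,0,0,0,-0.9],[0,0,0,0,0,-0.6],[0,0,0,0,0,0]]' ) | grep -E 'pos|force|wid'
python3 d.py .4823 -.0985 .331 9.1
```

```text
ee_pos: [0.4866, -0.1157, 0.3831]
ft_force: [1.1, 0.7, 0.2]
width: 0.044
grip_force: 0.0
ee_pos: [0.4843, -0.1007, 0.3831]
ft_force: [-0.2, 0.1, 0.9]
width: 0.0458
grip_force: 0.0
ee_pos: [0.4843, -0.1008, 0.3831]
ft_force: [-0.1, -0.8, 0.6]
width: 0.0456
grip_force: 0.0
ee_pos: [0.4843, -0.1008, 0.3831]
ft_force: [-0.2, -0.5, 0.3]
width: 0.0457
grip_force: 0.0
t 14.2 pos [ 0.4843 -0.1008  0.3831] q7 0.2 F [-0.2 -0.5  0.3] w 0.0457
turn [-0.01  0.   -0.85] shift now [ 0.06 -0.05  1.3 ] after turn [ 0.07 -0.04  1.3 ]
```

```bash
(
python3 -m inch '[[0,0,0.1,0,0,-0.85],[0.07,-0.04,0.3,0,0,0],[0,0,0.3,0,0,0],[0,0,0.3,0,0,0],[0,0,0.2,0,0,0]]'
python3 -m inch '[[0,0,0.1,0,0,0],[0,0,0,0,0,0],[0,0,0,0,0,0],[0,0,0,0,0,0],[0,0,0,0,0,0]]' -1 20
python3 -m inch '[[0,0,0,0,0,0],[0,0,0,0,0,0],[0,0,0,0,0,0],[0,0,0,0,0,0],[0,0,0,0,0,0]]') | grep -E 'pos|force|wid'
python3 d.py .4823 -.0985 .331 9.1
```

```text
ee_pos: [0.4821, -0.0982, 0.3344]
ft_force: [0.5, 1.0, 0.6]
width: 0.0455
grip_force: 0.0
ee_pos: [0.4832, -0.0983, 0.3327]
ft_force: [15.1, 1.2, -6.3]
width: 0.0199
grip_force: 8.4
ee_pos: [0.4834, -0.0982, 0.3327]
ft_force: [6.8, -0.1, -4.8]
width: 0.0194
grip_force: 20.0
t 15.45 pos [ 0.4834 -0.0982  0.3327] q7 0.33 F [ 6.8 -0.1 -4.8] w 0.0194
turn [ 0.03  0.01 -0.03] shift now [-0.   -0.03  0.04] after turn [-0.   -0.03  0.04]
```

```bash
(
python3 -m inch '[[-0.05,0,0,0,0,0],[-0.1,0,0,0,0,0],[-0.1,0,0,0,0,0],[-0.1,0,0,0,0,0],[-0.1,0,0,0,0,0]]'
python3 -m inch '[[-0.05,0,0,0,0,0],[-0.03,0,0,0,0,0],[-0.03,0,0,0,0,0],[0,0,0,0,0,0],[0,0,0,0,0,0]]') | grep -E 'pos|force|wid'
python3 d.py .4823 -.0985 .331 9.1
python3 - <<'E'
from h import *
c=eyes.camera("top");a=c["pixels"][220:336,330:480];cv2.imwrite("pics/k1.png",cv2.resize(a,None,fx=5,fy=5,interpolation=cv2.INTER_CUBIC)[:,:,::-1])
E
```

```text
ee_pos: [0.4862, -0.1155, 0.3326]
ft_force: [5.3, 3.1, -2.1]
width: 0.0198
grip_force: 20.0
ee_pos: [0.4869, -0.1185, 0.3326]
ft_force: [3.9, 7.9, -0.7]
width: 0.0196
grip_force: 20.0
t 16.28 pos [ 0.4869 -0.1185  0.3326] q7 0.39 F [ 3.9  7.9 -0.7] w 0.0196
turn [ 0.02 -0.02 -0.01] shift now [ 0.51 -0.03  0.04] after turn [ 0.51 -0.03  0.04]
```

```bash
(
python3 -m inch '[[0,0,0,0,0,0],[0,0,0,0,0,0],[0,0,0,0,0,0],[0,0,-0.1,0,0,0],[0,0,-0.3,0,0,0]]' -0.1
python3 -m inch '[[0,0,-0.5,0,0,0],[0,0,-0.5,0,0,0],[0,0,-0.2,0,0,0],[0,0,0,0,0,0],[0,0,0,0,0,0]]' -0.32) | grep -E 'pos|force|wid'
python3 d.py .3732 -.2390 .280 9.1
```

```text
ee_pos: [0.4854, -0.1206, 0.3472]
ft_force: [-0.3, -0.7, -0.2]
width: 0.0376
grip_force: 0.0
ee_pos: [0.4859, -0.1206, 0.3957]
ft_force: [0.6, -0.4, 0.8]
width: 0.0299
grip_force: 0.0
t 17.17 pos [ 0.4859 -0.1206  0.3957] q7 0.35 F [ 0.6 -0.4  0.8] w 0.0299
turn [ 0.   -0.   -0.03] shift now [-2.49 -3.24  2.89] after turn [-2.48 -3.25  2.89]
```

View pics/k1.png

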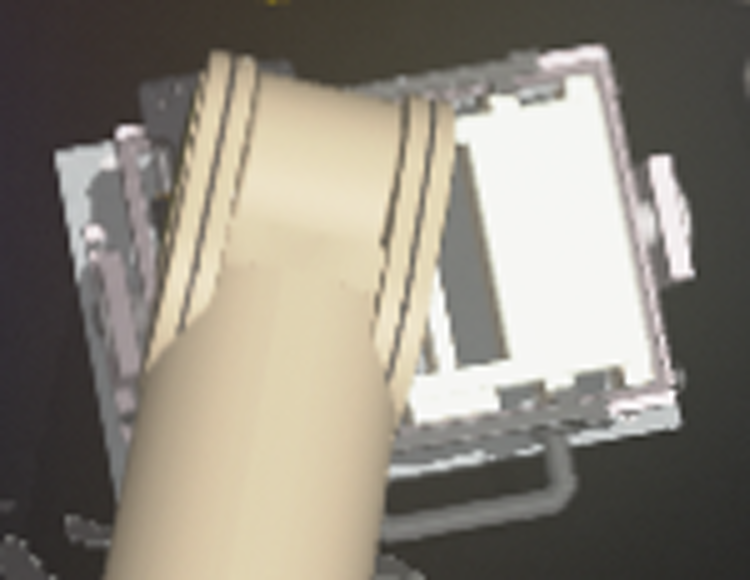

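```bash
(
python3 -m inch '[[-0.15,-0.2,0,0,0,-0.03],[-0.3,-0.4,0,0,0,0],[-0.4,-0.5,0,0,0,0],[-0.4,-0.5,0,0,0,0],[-0.4,-0.5,0,0,0,0]]'
python3 -m inch '[[-0.4,-0.5,0,0,0,0],[-0.3,-0.4,0.1,0,0,0],[-0.13,-0.25,0.2,0,0,0],[0,0,0.3,0,0,0],[0,0,0,0,0,0]]'
python3 -m inch '[[0,0,0,0,0,0],[0,0,0,0,0,0],[0,0,0,0,0,0],[0,0,0,0,0,0],[0,0,0,0,0,0]]') | grep -E 'pos|force|wid'
python3 d.py .3732 -.2390 .280 9.1
```

```text
ee_pos: [0.4118, -0.2, 0.3947]
ft_force: [-0.3, -1.5, 0.1]
width: 0.0293
grip_force: 0.0
ee_pos: [0.372, -0.2389, 0.3693]
ft_force: [1.1, 0.4, -0.3]
width: 0.0299
grip_force: 0.0
ee_pos: [0.3736, -0.2389, 0.3721]
ft_force: [-0.7, -0.6, -0.2]
width: 0.0293
grip_force: 0.0
t 18.42 pos [ 0.3736 -0.2389  0.3721] q7 0.55 F [-0.7 -0.6 -0.2] w 0.0293
turn [0.   0.   0.01] shift now [-0.   -0.01  2.3 ] after turn [-0.   -0.01  2.3 ]
```

```bash
(
python3 -m inch '[[0,0,0.2,0,0,0],[0,0,0.3,0,0,0],[0,0,0.3,0,0,0],[0,0,0.3,0,0,0],[0,0,0.3,0,0,0]]'
python3 -m inch '[[0,0,0.3,0,0,0],[0,0,0.3,0,0,0],[0,0,0.2,0,0,0],[0,0,0.1,0,0,0],[0,0,0,0,0,0]]'
python3 -m inch '[[0,0,0,0,0,0],[0,0,0,0,0,0],[0,0,0,0,0,0],[0,0,0,0,0,0],[0,0,0,0,0,0]]' -1 30) | grep -E 'pos|force|wid'
python3 d.py .3732 -.2390 .280 9.1
```

```text
ee_pos: [0.3732, -0.2389, 0.3149]
ft_force: [0.2, 0.5, -0.7]
width: 0.0296
grip_force: 0.0
ee_pos: [0.3731, -0.2389, 0.2792]
ft_force: [-0.9, -0.0, 0.5]
width: 0.0301
grip_force: 0.0
ee_pos: [0.3741, -0.2389, 0.2805]
ft_force: [4.6, 0.2, -2.5]
width: 0.0131
grip_force: 30.0
t 19.67 pos [ 0.3741 -0.2389  0.2805] q7 0.67 F [ 4.6  0.2 -2.5] w 0.0131
turn [0.02 0.01 0.01] shift now [ 0.   -0.02  0.01] after turn [ 0.   -0.02  0.01]
```

```bash
python3 - <<'E'
import numpy as np
th=np.r_[0,np.cumsum([.04]*5+[.09]*30+[.0483]*5)];R=.131/.04
for k in range(8):
    i=np.arange(5*k,5*k+5);print(k,[[round(a,3),round(b,3)] for a,b in zip(R*(np.cos(th[i])-np.cos(th[i+1])),-R*(np.sin(th[i+1])-np.sin(th[i])))],th[5*k+5].round(2),"end x,z",(-131*np.cos(th[5*k+5])).round(1),(131*np.sin(th[5*k+5])).round(1))
E
```

```text
0 [[np.float64(0.003), np.float64(-0.131)], [np.float64(0.008), np.float64(-0.131)], [np.float64(0.013), np.float64(-0.13)], [np.float64(0.018), np.float64(-0.13)], [np.float64(0.023), np.float64(-0.129)]] 0.2 end x,z -128.4 26.0
1 [[np.float64(0.071), np.float64(-0.286)], [np.float64(0.097), np.float64(-0.278)], [np.float64(0.121), np.float64(-0.268)], [np.float64(0.145), np.float64(-0.256)], [np.float64(0.168), np.float64(-0.242)]] 0.65 end x,z -104.3 79.3
2 [[np.float64(0.189), np.float64(-0.226)], [np.float64(0.208), np.float64(-0.208)], [np.float64(0.226), np.float64(-0.189)], [np.float64(0.242), np.float64(-0.168)], [np.float64(0.256), np.float64(-0.145)]] 1.1 end x,z -59.4 116.7
3 [[np.float64(0.268), np.float64(-0.122)], [np.float64(0.278), np.float64(-0.097)], [np.float64(0.286), np.float64(-0.072)], [np.float64(0.291), np.float64(-0.046)], [np.float64(0.294), np.float64(-0.019)]] 1.55 end x,z -2.7 131.0
4 [[np.float64(0.295), np.float64(0.007)], [np.float64(0.293), np.float64(0.034)], [np.float64(0.289), np.float64(0.06)], [np.float64(0.282), np.float64(0.085)], [np.float64(0.273), np.float64(0.11)]] 2.0 end x,z 54.5 119.1
5 [[np.float64(0.262), np.float64(0.135)], [np.float64(0.249), np.float64(0.158)], [np.float64(0.234), np.float64(0.179)], [np.float64(0.217), np.float64(0.2)], [np.float64(0.198), np.float64(0.218)]] 2.45 end x,z 100.9 83.5
6 [[np.float64(0.178), np.float64(0.235)], [np.float64(0.156), np.float64(0.25)], [np.float64(0.133), np.float64(0.263)], [np.float64(0.108), np.float64(0.274)], [np.float64(0.083), np.float64(0.283)]] 2.9 end x,z 127.2 31.3
7 [[np.float64(0.034), np.float64(0.154)], [np.float64(0.027), np.float64(0.156)], [np.float64(0.019), np.float64(0.157)], [np.float64(0.011), np.float64(0.158)], [np.float64(0.004), np.float64(0.158)]] 3.14 end x,z 131.0 0.0
```

```bash
(
python3 -m inch '[[0,0.003,-0.13,0,0,0],[0,0.01,-0.13,0,0,0],[0,0.013,-0.13,0,0,0],[0,0.02,-0.13,0,0,0],[0,0.023,-0.13,0,0,0]]'
python3 -m inch '[[0,0.07,-0.285,0,0,0],[0,0.1,-0.28,0,0,0],[0,0.12,-0.27,0,0,0],[0,0.145,-0.255,0,0,0],[0,0.17,-0.24,0,0,0]]') | grep -E 'pos|force|wid'
python3 d.py .4004 -.2346 .3593 9.1
```

```text
ee_pos: [0.3765, -0.2385, 0.3062]
ft_force: [7.8, -2.3, -11.6]
width: 0.013
grip_force: 30.0
ee_pos: [0.3986, -0.2352, 0.359]
ft_force: [-10.3, -3.3, -2.9]
width: 0.0134
grip_force: 30.0
t 20.5 pos [ 0.3986 -0.2352  0.359 ] q7 0.58 F [-10.3  -3.3  -2.9] w 0.0134
turn [-0.04 -0.01 -0.01] shift now [ 0.01  0.05 -0.01] after turn [ 0.01  0.05 -0.01]
```

```bash
(
python3 -m inch '[[0,0.19,-0.225,0,0,0],[0,0.21,-0.21,0,0,0],[0,0.225,-0.19,0,0,0],[0,0.24,-0.17,0,0,0],[0,0.255,-0.145,0,0,0]]'
python3 -m inch '[[0,0.27,-0.12,0,0,0],[0,0.28,-0.1,0,0,0],[0,0.285,-0.07,0,0,0],[0,0.29,-0.045,0,0,0],[0,0.295,-0.02,0,0,0]]') | grep -E 'pos|force|wid'
python3 d.py .4998 -.2187 .411 9.1
```

```text
ee_pos: [0.4413, -0.2297, 0.3982]
ft_force: [-27.8, 1.7, 29.8]
width: 0.0127
grip_force: 30.1
ee_pos: [0.5001, -0.2193, 0.4127]
ft_force: [-12.0, -1.1, 6.6]
width: 0.0129
grip_force: 30.0
t 21.33 pos [ 0.5001 -0.2193  0.4127] q7 0.61 F [-12.   -1.1   6.6] w 0.0129
turn [-0.01 -0.01 -0.  ] shift now [ 0.02 -0.01  0.04] after turn [ 0.02 -0.01  0.04]
```

```bash
(
python3 -m inch '[[0.01,0.295,0.03,0,0,0],[0,0.295,0.045,0,0,0],[0,0.29,0.06,0,0,0],[0,0.28,0.085,0,0,0],[0,0.27,0.11,0,0,0]]'
python3 -m inch '[[0,0.26,0.135,0,0,0],[0,0.25,0.16,0,0,0],[0,0.235,0.18,0,0,0],[0,0.215,0.2,0,0,0],[0,0.2,0.22,0,0,0]]') | grep -E 'pos|force|wid'
python3 d.py .6021 -.2023 .3635 9.1
```

```text
ee_pos: [0.5567, -0.2098, 0.3986]
ft_force: [-8.2, -1.8, 8.2]
width: 0.0132
grip_force: 30.1
ee_pos: [0.6022, -0.2024, 0.362]
ft_force: [-10.5, -1.6, 4.3]
width: 0.0124
grip_force: 29.7
t 22.17 pos [ 0.6022 -0.2024  0.362 ] q7 0.65 F [-10.5  -1.6   4.3] w 0.0124
turn [-0.03 -0.   -0.  ] shift now [ 0.   -0.   -0.04] after turn [ 0.   -0.   -0.04]
```

```bash
(
python3 -m inch '[[0,0.18,0.22,0,0,0],[0,0.155,0.24,0,0,0],[0,0.13,0.26,0,0,0],[0,0.11,0.275,0,0,0],[0,0.085,0.28,0,0,0]]'
python3 -m inch '[[0,0.035,0.16,0,0,0],[0,0.025,0.16,0,0,0],[0,0.02,0.16,0,0,0],[0,0.01,0.16,0,0,0],[0,0,0.16,0,0,0]]') | grep -E 'pos|force|wid'
python3 d.py .6318 -.1976 .280 9.1
```

```text
ee_pos: [0.6283, -0.1981, 0.311]
ft_force: [-9.5, -0.7, 5.4]
width: 0.0123
grip_force: 29.4
ee_pos: [0.6328, -0.1972, 0.2802]
ft_force: [-2.2, -0.9, 7.6]
width: 0.0118
grip_force: 29.3
t 23.0 pos [ 0.6328 -0.1972  0.2802] q7 0.67 F [-2.2 -0.9  7.6] w 0.0118
turn [0.01 0.   0.01] shift now [-0.   -0.03  0.  ] after turn [-0.   -0.03  0.  ]
```

Press slightly to the stop, release, rise, and look.

```bash
(
python3 -m inch '[[0,0,0.04,0,0,0],[0,0,0.04,0,0,0],[0,0,0,0,0,0],[0,0,0,0,0,0],[0,0,0,0,0,0]]'
python3 -m inch '[[0,0,0,0,0,0],[0,0,0,0,0,0],[0,0,0,0,0,0],[0,0,0,0,0,0],[0,0,-0.05,0,0,0]]' -0.32
python3 -m inch '[[0,0,-0.2,0,0,0],[0,0,-0.4,0,0,0],[0,0,-0.5,0,0,0],[0,0,-0.5,0,0,0],[0,0,-0.5,0,0,0]]'
python3 -m inch '[[0,0,-0.5,0,0,0],[0,0,-0.2,0,0,0],[0,0,0,0,0,0],[0,0,0,0,0,0],[0,0,0,0,0,0]]' 0.05) | grep -E 'pos|force|wid'
python3 d.py .4862 -.1178 .332 9.1
python3 - <<'E'
from h import *
c=eyes.camera("top");a=c["pixels"][220:336,330:480];cv2.imwrite("pics/turned.png",cv2.resize(a,None,fx=5,fy=5,interpolation=cv2.INTER_CUBIC)[:,:,::-1])
E
```

```text
ee_pos: [0.6329, -0.1971, 0.2769]
ft_force: [-0.0, -1.8, 6.4]
width: 0.0118
grip_force: 29.4
ee_pos: [0.632, -0.1967, 0.2772]
ft_force: [0.6, -0.0, -0.8]
width: 0.0287
grip_force: 0.0
ee_pos: [0.632, -0.1971, 0.3634]
ft_force: [-0.4, -0.3, -0.2]
width: 0.0295
grip_force: 0.0
ee_pos: [0.6319, -0.1968, 0.3884]
ft_force: [0.2, 1.0, 0.0]
width: 0.0449
grip_force: 0.0
t 24.67 pos [ 0.6319 -0.1968  0.3884] q7 0.63 F [0.2 1.  0. ] w 0.0449
turn [-0.01 -0.01  0.  ] shift now [ 2.53 -3.28  1.42] after turn [ 2.53 -3.28  1.41]
```

View pics/turned.png

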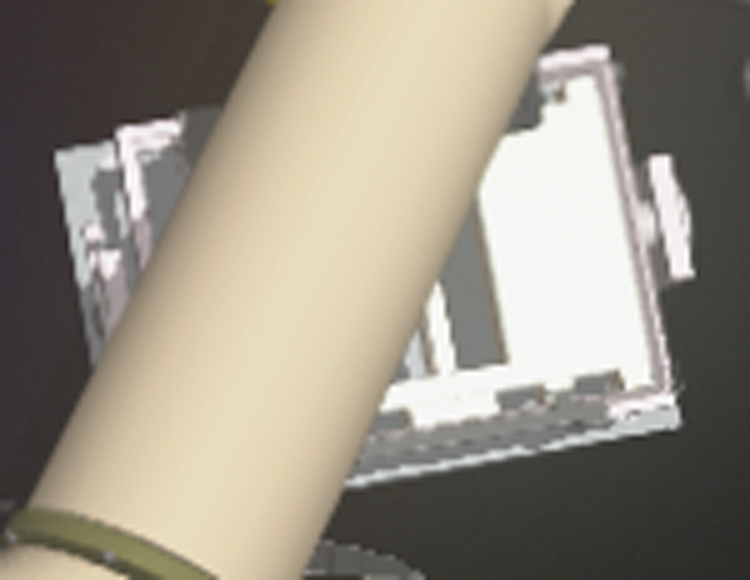

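```bash
(
python3 -m inch '[[0.15,-0.2,0,0,0,0],[0.3,-0.4,0,0,0,0],[0.4,-0.5,0,0,0,0],[0.4,-0.5,0,0,0,0],[0.4,-0.5,0,0,0,0]]'
python3 -m inch '[[0.4,-0.5,0,0,0,0],[0.3,-0.4,0,0,0,0],[0.17,-0.25,0,0,0,0],[0,0,0,0,0,0],[0,0,0,0,0,0]]') | grep -E 'pos|force|wid'
python3 d.py .4867 -.1185 .332 9.1
```

```text
ee_pos: [0.5376, -0.1446, 0.3883]
ft_force: [-0.4, 0.1, 1.4]
width: 0.0456
grip_force: 0.0
ee_pos: [0.4876, -0.1178, 0.3894]
ft_force: [0.1, -0.4, -0.3]
width: 0.0456
grip_force: 0.0
t 25.55 pos [ 0.4876 -0.1178  0.3894] q7 0.36 F [ 0.1 -0.4 -0.3] w 0.0456
turn [ 0.   -0.01  0.01] shift now [-0.01 -0.03  1.44] after turn [-0.01 -0.03  1.44]
```

```bash
(
python3 -m inch '[[0,-0.03,0.2,0,0,0],[0,0,0.3,0,0,0],[0,0,0.4,0,0,0],[0,0,0.3,0,0,0],[0,0,0.22,0,0,0]]'
python3 -m inch '[[0,0,0,0,0,0],[0,0,0,0,0,0],[0,0,0,0,0,0],[0,0,0,0,0,0],[0,0,0,0,0,0]]' -1 20
python3 -m inch '[[0,0,0,0,0,0],[0,0,0,0,0,0],[0,0,0,0,0,0],[0.05,0,0,0,0,0],[0.1,0,0,0,0,0]]'
python3 -m inch '[[0.1,0,0,0,0,0],[0.1,0,0,0,0,0],[0.1,0,0,0,0,0],[0.05,0,0,0,0,0],[0.04,0,0,0,0,0]]'
python3 -m inch '[[0,0,0,0,0,0],[0,0,0,0,0,0],[0,0,0,0,0,0],[0,0,0,0,0,0],[0,0,0,0,0,0]]' ) | grep -E 'pos|force|wid'
python3 d.py .4835 -.0988 .332 9.1
```

```text
ee_pos: [0.4867, -0.1188, 0.3309]
ft_force: [-0.8, -0.1, -0.2]
width: 0.0457
grip_force: 0.0
ee_pos: [0.4862, -0.1186, 0.3332]
ft_force: [-16.0, -2.4, 8.0]
width: 0.0205
grip_force: 8.0
ee_pos: [0.485, -0.1136, 0.3333]
ft_force: [-5.3, -2.9, 4.3]
width: 0.0196
grip_force: 20.0
ee_pos: [0.4825, -0.0984, 0.3333]
ft_force: [-3.3, -12.3, 2.4]
width: 0.019
grip_force: 20.0
ee_pos: [0.4826, -0.0986, 0.3333]
ft_force: [-5.0, -6.1, 3.4]
width: 0.0195
grip_force: 20.0
t 27.63 pos [ 0.4826 -0.0986  0.3333] q7 0.34 F [-5.  -6.1  3.4] w 0.0195
turn [-0.01  0.01 -0.01] shift now [-0.01  0.02  0.03] after turn [-0.01  0.02  0.03]
```

```bash
(
python3 -m inch '[[0,0,0,0,0,0],[0,0,0,0,0,0],[0,0,0,0,0,0],[0,0,-0.1,0,0,0],[0,0,-0.3,0,0,0]]' 0.0
python3 -m inch '[[0,0,-0.4,0,0,0],[0,0,-0.4,0,0,0],[0,0,-0.3,0,0,0.3],[0,0,0,0,0,0.9],[0,0,0,0,0,0.9]]' -0.42
python3 -m inch '[[0,0,0,0,0,0.9],[0,0,0,0,0,0.9],[0,0,0,0,0,0.9],[0,0,0,0,0,0.9],[0,0,0,0,0,0.9]]'
python3 -m inch '[[0,0,0,0,0,0.9],[0,0,0,0,0,0.9],[0,0,0,0,0,0.9],[0,0,0,0,0,0.9],[0,0,0,0,0,0.9]]'
python3 -m inch '[[0,0,0,0,0,0.9],[0,0,0,0,0,0.6],[0,0,0,0,0,0.5],[0,0,0,0,0,0],[0,0,0,0,0,0]]' ) | grep -E 'pos|force|wid'
python3 d.py .5027 -.2185 .300 99.1
```

```text
ee_pos: [0.4828, -0.0966, 0.3483]
ft_force: [-0.2, 0.3, 0.7]
width: 0.0412
grip_force: 0.0
ee_pos: [0.4834, -0.0969, 0.3941]
ft_force: [-0.8, 0.4, -1.0]
width: 0.0264
grip_force: 0.0
ee_pos: [0.4832, -0.0968, 0.3934]
ft_force: [-0.1, -1.1, 0.4]
width: 0.0253
grip_force: 0.0
ee_pos: [0.4833, -0.0969, 0.3934]
ft_force: [-0.4, -0.2, 0.5]
width: 0.0254
grip_force: 0.0
ee_pos: [0.4832, -0.0969, 0.3932]
ft_force: [-0.3, 0.2, -0.1]
width: 0.0257
grip_force: 0.0
t 29.72 pos [ 0.4832 -0.0969  0.3932] q7 -1.28 F [-0.3  0.2 -0.1] w 0.0257
turn [-0.   -0.    0.01] shift now [-0.01  3.08  2.33] after turn [-0.    3.08  2.33]
```

```bash
(
python3 -m inch '[[0,0.2,0,0,0,0],[0,0.4,0,0,0,0],[0,0.5,0,0,0,0],[0,0.5,0,0,0,0],[0,0.5,0,0,0,0]]'
python3 -m inch '[[0,0.5,0,0,0,0],[0,0.35,0,0,0,0],[0,0.13,0,0,0,0],[0,0,0,0,0,0],[0,0,0,0,0,0]]') | grep -E 'pos|force|wid'
python3 d.py .5027 -.2185 .300 99.1
```

```text
ee_pos: [0.4964, -0.1813, 0.3931]
ft_force: [0.1, 0.6, -0.1]
width: 0.0251
grip_force: 0.0
ee_pos: [0.5026, -0.2185, 0.3928]
ft_force: [-0.1, 1.1, -0.3]
width: 0.0255
grip_force: 0.0
t 30.55 pos [ 0.5026 -0.2185  0.3928] q7 -0.93 F [-0.1  1.1 -0.3] w 0.0255
turn [-0.  0. -0.] shift now [0.   0.   2.32] after turn [0.   0.   2.32]
```

```bash
(
python3 -m inch '[[0,0,0.2,0,0,0],[0,0,0.35,0,0,0],[0,0,0.4,0,0,0],[0,0,0.4,0,0,0],[0,0,0.3,0,0,0]]'
python3 -m inch '[[0,0,0.25,0,0,0],[0,0,0.2,0,0,0],[0,0,0.12,0,0,0],[0,0,0.08,0,0,0],[0,0,0,0,0,0]]'
python3 -m inch '[[0,0,0,0,0,0],[0,0,0,0,0,0],[0,0,0,0,0,0],[0,0,0,0,0,0],[0,0,0,0,0,0]]' -1 40
python3 -m inch '[[0,0,-0.04,0,0,0],[0,0,-0.04,0,0,0],[0,0,-0.05,0,0,0],[0,0,-0.05,0,0,0],[0,0,-0.05,0,0,0]]'
python3 -m inch '[[0,0,-0.06,0,0,0],[0,0,-0.06,0,0,0],[0,0,-0.06,0,0,0],[0,0,0,0,0,0],[0,0,0,0,0,0]]') | grep -E 'pos|force|wid'
```

```text
ee_pos: [0.5024, -0.2174, 0.3252]
ft_force: [0.6, 0.6, -1.0]
width: 0.0247
grip_force: 0.0
ee_pos: [0.5025, -0.2186, 0.3006]
ft_force: [-0.2, 0.3, -0.5]
width: 0.025
grip_force: 0.0
ee_pos: [0.5027, -0.2188, 0.3013]
ft_force: [-0.4, -0.5, 2.8]
width: 0.0096
grip_force: 40.0
ee_pos: [0.5025, -0.2186, 0.3103]
ft_force: [0.5, -0.2, -3.1]
width: 0.0097
grip_force: 40.0
ee_pos: [0.5025, -0.2188, 0.3174]
ft_force: [-0.7, 0.1, -3.2]
width: 0.0096
grip_force: 40.0
```

```bash
(
python3 -m inch '[[0,0,-0.1,0,0,0],[0,0,-0.3,0,0,0],[0,0,-0.4,0,0,0],[0,0,-0.5,0,0,0],[0,0,-0.5,0,0,0]]'
python3 -m inch '[[0,0,-0.4,0,0,0],[0,0,-0.25,0,0,0],[0,0,-0.1,0,0,0],[0.05,-0.15,0,0,0,0],[0.1,-0.35,0,0,0,0]]'
python3 -m inch '[[0.17,-0.6,0,0,0,0],[0.17,-0.6,0,0,0,0],[0.17,-0.6,0,0,0,0],[0.17,-0.6,0,0,0,0],[0.17,-0.6,0,0,0,0]]'
python3 -m inch '[[0.17,-0.6,0,0,0,0],[0.17,-0.6,0,0,0,0],[0.17,-0.6,0,0,0,0],[0.17,-0.6,0,0,0,0],[0.17,-0.6,0,0,0,0]]'
python3 -m inch '[[0.17,-0.6,0,0,0,0],[0.17,-0.6,0,0,0,0],[0.17,-0.6,0,0,0,0],[0.17,-0.6,0,0,0,0],[0.17,-0.6,0,0,0,0]]'
python3 -m inch '[[0.1,-0.4,0,0,0,0],[0.05,-0.2,0,0,0,-0.3],[0,0,0,0,0,-0.6],[0,0,0,0,0,-0.85],[0,0,0,0,0,-0.85]]') | grep -E 'pos|wid'
python3 d.py .5507 .1936 .202 1.4
```

```text
ee_pos: [0.5023, -0.2189, 0.3909]
width: 0.0093
ee_pos: [0.5047, -0.199, 0.4189]
width: 0.0099
ee_pos: [0.5197, -0.0723, 0.4183]
width: 0.0095
ee_pos: [0.5343, 0.0515, 0.4182]
width: 0.0097
ee_pos: [0.5489, 0.1754, 0.418]
width: 0.0096
ee_pos: [0.5515, 0.1974, 0.4188]
width: 0.0098
t 35.13 pos [0.5515 0.1974 0.4188] q7 -1.4 F [ 0.3 -0.7 -2.5] w 0.0098
turn [-0.    0.01 -9.33] shift now [-0.06  0.07  5.42] after turn [-0.1  -0.02  5.42]
```

```bash
(
python3 -m inch '[[0,0,0,0,0,-0.85],[0,0,0.2,0,0,-0.85],[0,0,0.4,0,0,-0.85],[0,0,0.4,0,0,-0.85],[0,0,0.4,0,0,-0.85]]'
python3 -m inch '[[0,0,0.4,0,0,-0.85],[0,0,0.4,0,0,-0.85],[0,0,0.4,0,0,-0.85],[0,0,0.4,0,0,-0.85],[0,0,0.3,0,0,-0.85]]'
python3 -m inch '[[-0.1,-0.02,0.3,0,0,-0.8],[0,0,0.3,0,0,0],[0,0,0.3,0,0,0],[0,0,0.2,0,0,0],[0,0,0.1,0,0,0]]') | grep -E 'pos|wid'
python3 d.py .5507 .1936 .201 1.4
```

```text
ee_pos: [0.5515, 0.1971, 0.3624]
width: 0.0098
ee_pos: [0.5512, 0.1971, 0.2856]
width: 0.0098
ee_pos: [0.5501, 0.1942, 0.2379]
width: 0.0095
t 36.38 pos [0.5501 0.1942 0.2379] q7 -0.26 F [-0.1  0.3 -2.1] w 0.0095
turn [-0.01  0.01 -0.09] shift now [-0.01  0.02  0.92] after turn [-0.02  0.01  0.92]
```

```bash
(
python3 -m inch '[[0,0,0.2,0,0,0],[0,0,0.2,0,0,0],[0,0,0.2,0,0,0],[0,0,0.12,0,0,0],[0,0,0.08,0,0,0]]'
python3 -m inch '[[0,0,0.06,0,0,0],[0,0,0.03,0,0,0],[0,0,0.02,0,0,0],[0,0,0,0,0,0],[0,0,0,0,0,0]]'
python3 -m inch '[[0,0,0,0,0,0],[0,0,0,0,0,0],[0,0,0,0,0,0],[0,0,0,0,0,0],[0,0,0,0,0,0]]' -0.42
python3 -m inch '[[0,0,-0.1,0,0,0],[0,0,-0.3,0,0,0],[0,0,-0.5,0,0,0],[0,0,-0.7,0,0,0],[0,0,-0.7,0,0,0]]'
python3 -m inch '[[0,0,-0.7,0,0,0],[0,0,-0.7,0,0,0],[0,0,-0.7,0,0,0],[0,0,-0.5,0,0,0],[0,0,-0.3,0,0,0]]') | grep -E 'pos|force|wid'
```

```text
ee_pos: [0.5503, 0.1943, 0.2065]
ft_force: [0.5, 0.5, -1.7]
width: 0.0098
grip_force: 40.0
ee_pos: [0.5506, 0.1944, 0.2034]
ft_force: [-0.7, 1.5, 1.5]
width: 0.0096
grip_force: 40.0
ee_pos: [0.5505, 0.1943, 0.203]
ft_force: [0.2, 0.1, 0.2]
width: 0.0247
grip_force: 0.0
ee_pos: [0.5502, 0.194, 0.2967]
ft_force: [0.5, -0.2, 0.5]
width: 0.025
grip_force: 0.0
ee_pos: [0.5506, 0.1939, 0.4149]
ft_force: [0.1, 0.2, 0.1]
width: 0.0252
grip_force: 0.0
```

```bash
(
python3 -m inch '[[0.4,0,0,0,0,0],[0.8,0,0,0,0,0],[0.9,0,0,0,0,0],[0.9,0,0,0,0,0],[0.9,0,0,0,0,0]]'
python3 -m inch '[[0.9,0,0,0,0,0],[0.9,0,0,0,0,0],[0.6,0,0,0,0,0],[0.2,0,0,0,0,0],[0,0,0,0,0,0]]') | grep -E 'pos'
python3 - <<'E'
from m import *
a=c["pixels"][170:340,210:530];cv2.imwrite("pics/end.png",cv2.resize(a,None,fx=2.5,fy=2.5,interpolation=cv2.INTER_CUBIC)[:,:,::-1])
E
```

```text
ee_pos: [0.5473, 0.3527, 0.4099]
ee_pos: [0.5449, 0.4574, 0.4088]
empty 0.55 0.1949 0.2074 0.1587 0.91
board 0.5507 0.1936 0.2217 0.1918 1.44
```

View pics/end.png

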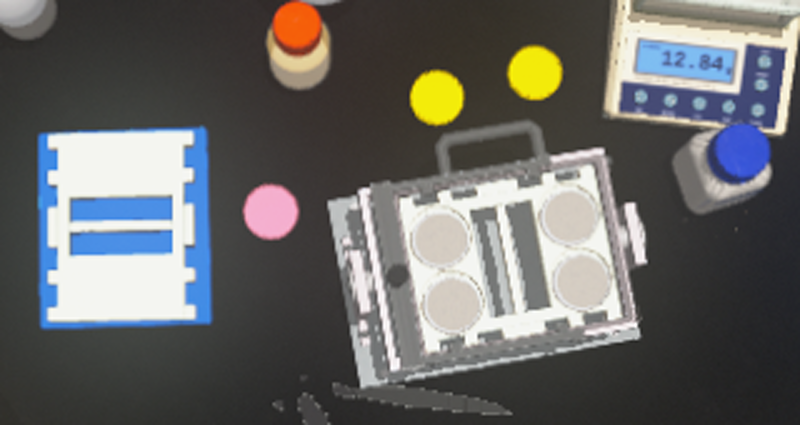

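The picture shows the tray square on the board (crop 125,225), four dishes seated in the stand's tray (440–580, 215–305), the handle on the far side (490,140) and the knob at the open position (398,275). Bottles and jar are undisturbed.

```bash
python3 -c "
from bench import job;print(job.close_job())"
```

```text
the job is handed in; nothing more can be done
None
```

The job is handed in. The last picture shows the four dishes seated in their new tray in the turned cradle, upper keeper open, and the emptied tray square on the blue board; the hand-in gave no verdict.

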